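Bring the lens cap round to the lens

TASK

With a finger against its spokes, gently push the lazy Susan round until the lens cap on it stands squarely in front of the lens that is held in the bench vise, on the side of the disc nearest the lens, and leave it at rest there. Push only on the spokes, not on the disc: do not touch or lift anything that stands on the disc, and leave the vise and the things on the counter where they are.

Things in the scene. Friction and masses are not known exactly. Their poses are not given: they have to be found in the camera images.
- stand: Fixed dark steel foot of the lazy Susan, a round plate 170 mm across. Origin: centre of its underside on the counter (z = 0), on the turning axis. Its x axis points from the turning axis straight at the vise.
- turntable (a joint): Turn of the lazy Susan about the vertical axis through the stand, rad, grows counter-clockwise seen from above. It is a beech disc 230 mm across, 20 mm thick, top 46 mm above the counter, with a brass hub (24 mm across, 4 mm proud) and four spokes. No stops either way; a light steady drag (0.2 N m, 1 to 2 N at a spoke), it stays where it is left. At 0 spoke_tip lies along the stand's x axis.
- spoke_tip (a point): Outer end of one of the four equal round wooden spokes, on its axis. The spokes stick out level from the disc's rim, 90 degrees apart, and turn with the disc: 16 mm thick, axis 36 mm above the counter, free from the rim (115 mm from the turning axis) to the rounded tip at 180 mm; open space below them.
- lens_cap: Lens cap: flat green enamelled round, 54 mm across and 16 mm high, lying loose on the disc, its centre 45 to 72 mm from the turning axis. Origin: centre of its underside. About 60 g.
- loader: Chrome film loader: loose box 50 x 38 x 30 mm with a round boss and a small dark crank on top (40 mm high in all), standing on the disc. Origin: centre of its underside.
- cassette: Black plastic film cassette: loose upright cylinder 30 mm across with a small side lip and a spool stub, 43 mm high, standing on the disc. Origin: centre of its underside.
- mount: Brass tripod mount: loose stepped round flange 46 mm across with an upright stud, 31 mm high, standing on the disc. Origin: centre of its underside.
- vise: Fixed cast-iron bench vise, foot 130 x 85 mm, jaws 86 mm high, gripping an upright wooden lens board (105 mm wide, top at 175 mm) with a round lens 52 mm across, axis 125 mm up. Origin: on the counter under the board. The lens looks along the vise's own -x, straight at the turning axis 250 to 300 mm away; lens rim 35 mm and foot 53 mm from the origin on that side. y runs along the board.
- tank: Black developing tank: loose upright jar 86 mm across, 105 mm high, on the counter. Origin: centre of its underside.
- loupe: Grey focusing loupe: loose, waisted, 44 mm across, 50 mm high, on the counter. Origin: centre of its underside.
- film_tin: Flat aluminium film tin: loose, 80 mm across, 26 mm high, on the counter. Origin: centre of its underside.
- screwdriver: Loose screwdriver 170 mm long lying on the counter. Origin: under its middle.
There are look-alikes about, which are no part of the job. Leave any green look-alike of the mount alone.

How it is judged:
On the way:
1. a finger pushes on a spoke ((contact force between the fingers and turntable_c1 above 0.3 N or contact force between the fingers and turntable_c2 above 0.3 N or contact force between the fingers and turntable_c3 above 0.3 N or contact force between the fingers and turntable_c4 above 0.3 N)), for 0.05 s.
At the end, for the whole second after the job is handed in: The lens cap lies flat on the disc, on the half nearest the vise, its centre within 15 mm of the lens axis seen from above; the turntable is at rest; the loader, cassette and mount still stand upright on the disc; the things on the counter are within 15 mm of where they were (y of lens_cap in the frame of vise between -0.015 and 0.015 m and x of lens_cap in the frame of stand above 0.03 m and linear speed of lens_cap below 0.01 m/s and velocity of joint turntable between -0.05 and 0.05 rad/s and horizontal distance between each of lens_cap, loader, cassette, mount and stand below 0.1 m and angle between each of lens_cap, loader, cassette, mount's own z axis and vertical below 0.2 rad and height (world z) of lens_cap between 0.04 and 0.052 m and height (world z) of loader between 0.04 and 0.052 m and height (world z) of cassette between 0.04 and 0.052 m and height (world z) of mount between 0.04 and 0.052 m and distance of each of tank, loupe, film_tin, screwdriver from where it was at the start of the episode below 0.015 m); the robot touches nothing.
It fails at once if the robot touches something standing on the disc (contact force between any of the fingers, the arm and lens_cap above 0.5 N or contact force between any of the fingers, the arm and loader above 0.5 N or contact force between any of the fingers, the arm and cassette above 0.5 N or contact force between any of the fingers, the arm and mount above 0.5 N).
It fails at once if something standing on the disc is lifted, tipped over or falls off (height (world z) of any of lens_cap, loader, cassette, mount above 0.058 m or height (world z) of any of lens_cap, loader, cassette, mount below 0.035 m or angle between any of lens_cap, loader, cassette, mount's own z axis and vertical above 0.4 rad).
It fails at once if the robot pushes on the disc itself instead of a spoke, or bumps the vise or its board (over 2 N) (contact force between any of the fingers, the arm and turntable_c0 above 2 N or contact force between any of the fingers, the arm and vise above 2 N).
It fails at once if the turntable is spun fast (over 2.5 rad/s) (velocity of joint turntable above 2.5 rad/s or velocity of joint turntable below -2.5 rad/s).
It fails at once if something standing on the counter is moved by more than 15 mm (distance of any of tank, loupe, film_tin, screwdriver from where it was at the start of the episode above 0.015 m).
It also fails if it takes over 64 s, if anything falls off the work surface, if the arm or the gripper's body presses on something with over 40 N, if the wrist force passes 120 N, or if a joint passes its speed limit or range.

ROBOT

A 6-joint arm with a two-finger parallel gripper is mounted at the origin on the work surface. World frame = base frame: x ahead of the robot, y to its left, z up, the work surface at z = 0. Lengths are in m, angles in rad, forces in N, time in s.
With the tool pointing down it reaches from about 0.325 to 0.775 m from the base axis. Payload 9.3 kg.
Tool frame: the origin (TCP) lies midway between the tips of the shut fingers; the grasp point (between the pads) lies 19 mm behind it; z points along the fingers, y is the line along which they close (so a half turn about z gives the same grasp; the last joint's range is limited). The gripper opens to 85 mm and grips with 20 to 120 N. Pads are 22 mm wide; open, the fingers measure 114 mm over their backs; the gripper's body (76 mm by 85 mm) begins 54 mm behind the grasp point. The pads swing forward as they close: fully open they stand 13 mm farther back than shut.
Start: joints at [-1.426, 0.259, 0.021, 1.334, 0, 1.418], TCP at [0.161, -0.526, 0.231] pointing down, gripper open.
Joint ranges: [-3.04, 3.04], [-0.91, 1.82], [-1.04, 1.36], [-1.92, 1.95], [-1.52, 1.45], [-3.14, 3.14]. Speed limits (rad/s): [2.22, 2.22, 2.79, 3.14, 3.14, 3.14].

INTERFACE

Orientations are given as a rotation vector (axis times angle).
In Python, from cell import readout, get_image, camera_params, env, boxes_of, trace, mark_of gives the robot as it stands.
- The arm moves only by the tool play_rows, never from a script. Its argument "commands" is a list of rows, each a list of 2 entries, a list of its own where there are three numbers: the shift along the world's x, y, z in cm, then the turn, a rotation vector about the world's x, y, z in degrees. A call has 1 to 8 rows; each row shifts and turns the commanded pose from where the row before left it; what a row does not reach is not made up. A row lasts 1/10 s, in which the tool goes at most 50 mm and 8.59 degrees, less where a joint would pass 70% of its speed; a pose out of reach is approached as far as the arm can. A call with a gripper value outside its range is refused whole. "grip" is the finger opening in cm, from 0 to 8.54, set as the call begins (left out, the last holds). The fingers move at their own pace and stop on an object; "squeeze" is the grip in N (left out, the last holds). Time passes only in rows, so rows that do not move let the fingers close. It gives the time, the measured TCP pose, the force and the opening at its end, in the units of the state.
- readout.state(): the state, without advancing time (a new reading comes with each control period).
- get_image(name): name is "scene" or "top" or "wrist"; returns the picture (480x640x3 uint8, red, green, blue); there is no depth.
- camera_params(name): a dict with "intrinsics" (3x3 intrinsics, pixels), "R" (3x3) and "t" (3): a world point X has camera coordinates R X + t; the wrist camera has in their place "hand_eye" (4x4, takes a point from camera to tool coordinates, whose origin is the TCP and whose axes are the flange's). Camera axes: x right, y down, z forward; pixel columns grow to the right and rows downward; lengths in m; the calibration is good to about 2 mm. A picture is of the moment at which its call begins: read the wrist's pose just before it. camera_params takes no time and is no camera call.
- env.finish_job(): hands the job in, once; it reports no verdict.
Trained networks look in the newest picture that a camera, given by its name, has taken for a name from the list of things; names that differ only in an ending like _2 or _b are one class to them, and where a whole thing is asked for, a point or a joint stands for the part that bears it (a point fixed in the world has none). Each returns a list of dicts, best first, with "p" (0 to 1); they miss things now and then, are a little off and sometimes report something else, mostly with a low value. They report only what shows in the picture. A call takes as long as a camera call. They do not tell look-alikes from the thing itself.
- boxes_of(camera, name): "rect" ([centre column, centre row, width, height] in pixels, round what is visible of it).
- trace(camera, name): "region" (480x640 bool, what is visible of it) and "rect" ([centre column, centre row, width, height] in pixels, round what is visible of it).
- mark_of(camera, name): "point" ([column, row] in pixels: a listed point, or the origin of a listed thing).
The state is a dict: "time": time; "joints": joint angles; "joint_vel": joint speeds; "effort": joint torques, N m; "eef_pos": TCP position; "ee_rot": TCP orientation; "ft_force": force on the tool from outside, world axes, zero at the start; "wrist_torque": the same for the moment, N m; "opening": finger opening in m.
Only numpy, scipy, OpenCV 4.12 (cv2) and the standard library are available. Lean on these libraries where they do the work, as an engineer would, in place of code of your own. Each camera call takes 0.05 s, during which the arm holds its last target. There are 200 camera calls.

## Working session

There is one attempt and no reset: what is moved stays moved. The work goes in short steps, Python scripts to look and compute and a tool call to move; the robot and the scene stay as the last step left them, time stands still between calls to the robot, and variables do not carry over. Pictures are saved under pics/ and viewed, on a budget of 10 in all, crops included, one or two more only if the job needs it, and the job is handed in when it is done.

Besides the shell and the picture viewer there is one more tool, called after "Call:" as a command line: name --argument value ..., lists and objects as JSON in quotes. play_rows: Moves the arm, as the interface text tells. Its arguments: {"type":"object","properties":{"commands":{"type":"array"},"grip":{"type":"number"},"squeeze":{"type":"number"}},"required":["commands"]}

```bash
mkdir -p pics
cat > h.py <<'E'
import numpy as np, cv2
from cell import readout, get_image, camera_params, env, boxes_of, trace, mark_of
def save(cam,fn):
    im=get_image(cam); cv2.imwrite('pics/'+fn,im[:,:,::-1]); return im
def ray(cam,uv,z):
    c=camera_params(cam);K=np.array(c['intrinsics']);R=np.array(c['R']);t=np.array(c['t'])
    d=R.T@np.linalg.solve(K,[uv[0],uv[1],1]);o=-R.T@t
    return o+d*(z-o[2])/d[2]
def proj(cam,X):
    c=camera_params(cam);p=np.array(c['intrinsics'])@(np.array(c['R'])@np.array(X)+np.array(c['t']));return p[:2]/p[2]
E
python3 - <<'E'
from h import *
for cam in('top','scene'):
    save(cam,cam+'1.png')
    c=camera_params(cam);print(cam,-np.array(c['R']).T@c['t'])
    for n,z in dict(stand=0,spoke_tip=.036,lens_cap=.046,loader=.046,cassette=.046,mount=.046,vise=0,tank=0,loupe=0,film_tin=0,screwdriver=0).items():
        for m in mark_of(cam,n)[:5]:
            if m['p']>.15: print(n,round(m['p'],2),np.round(m['point']),np.round(ray(cam,m['point'],z),3))
E
```

```text
top [ 0.37401612 -0.05488144  1.07109611]
stand 0.68 [282. 247.] [0.577 0.042 0.   ]
stand 0.3 [419. 174.] [ 0.733 -0.253  0.   ]
spoke_tip 0.63 [195. 220.] [0.628 0.219 0.036]
spoke_tip 0.47 [256. 263.] [0.537 0.091 0.036]
lens_cap 0.57 [253. 228.] [0.609 0.096 0.046]
loader 0.71 [299. 221.] [0.622 0.002 0.046]
cassette 0.75 [302. 261.] [ 0.538 -0.002  0.046]
mount 0.85 [217. 359.] [0.347 0.163 0.046]
mount 0.77 [172. 215.] [0.638 0.265 0.046]
mount 0.71 [257. 264.] [0.534 0.087 0.046]
vise 0.59 [147. 287.] [0.495 0.326 0.   ]
tank 0.78 [507. 208.] [ 0.655 -0.433  0.   ]
loupe 0.62 [483. 318.] [ 0.424 -0.369  0.   ]
film_tin 0.94 [496. 250.] [ 0.566 -0.405  0.   ]
screwdriver 0.61 [418. 175.] [ 0.73 -0.25  0.  ]
screwdriver 0.55 [257. 259.] [0.551 0.094 0.   ]
scene [0.85706028 0.54806716 1.01216664]
stand 0.63 [316. 277.] [0.58  0.046 0.   ]
stand 0.59 [341. 351.] [0.613 0.207 0.   ]
spoke_tip 0.78 [341. 350.] [0.622 0.218 0.036]
lens_cap 0.77 [316. 286.] [0.602 0.086 0.046]
loader 0.97 [286. 259.] [0.625 0.007 0.046]
loader 0.62 [346. 270.] [0.533 0.083 0.046]
loader 0.61 [230. 127.] [ 0.581 -0.372  0.046]
cassette 0.53 [326. 234.] [ 0.529 -0.007  0.046]
mount 0.86 [344. 392.] [0.657 0.288 0.046]
mount 0.78 [350. 270.] [0.528 0.087 0.046]
mount 0.6 [452. 279.] [0.366 0.195 0.046]
vise 0.67 [428. 379.] [0.502 0.327 0.   ]
tank 0.72 [192. 134.] [ 0.657 -0.435  0.   ]
loupe 0.73 [290. 121.] [ 0.431 -0.364  0.   ]
loupe 0.65 [320. 286.] [0.583 0.069 0.   ]
film_tin 0.7 [234. 127.] [ 0.56 -0.41  0.  ]
screwdriver 0.88 [191. 199.] [ 0.729 -0.256  0.   ]
```

View pics/top1.png

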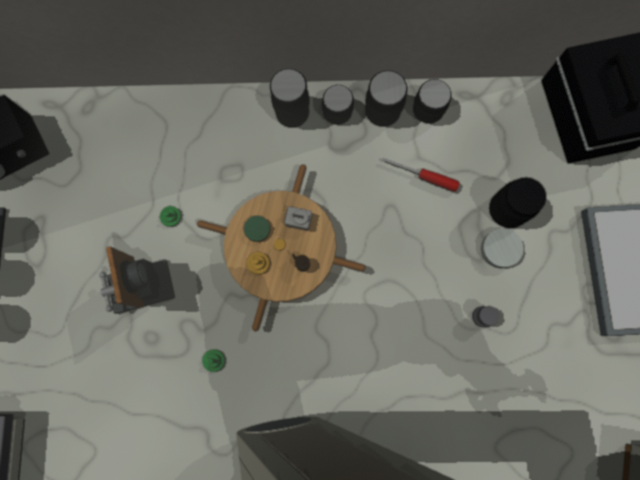

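View pics/scene1.png

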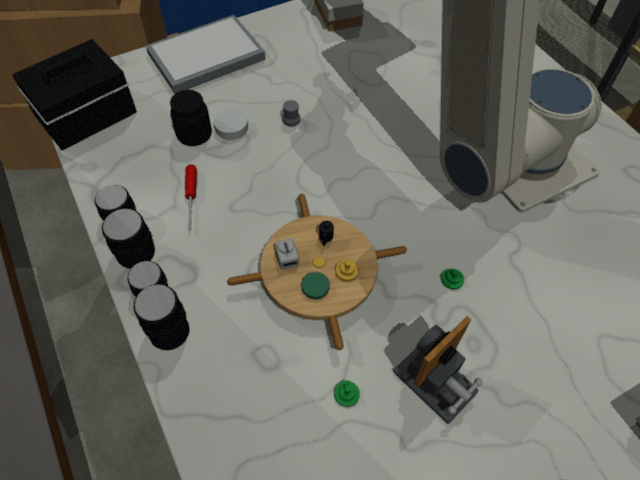

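The cap candidates are the dark green flat round on the disc, at top px (253,228) and scene px (316,286), and two bright-green stepped flanges on the counter, at (171,215) and (214,360), which are mount look-alikes. The first one fits the description. I'll check it in one close crop while I refine the axis, the cap and the vise.

```bash
cat >> h.py <<'E'
def capaxis(cam):
    im=get_image(cam); hsv=cv2.cvtColor(im,cv2.COLOR_RGB2HSV).astype(int)
    out={}
    for n,z in (('lens_cap',.056),('turntable',.05),('vise',0)):
        for r in trace(cam,n)[:2]:
            m=r['region']; 
            if m.sum()<20: continue
            cs,_=cv2.findContours(m.astype('u1'),0,1); c=max(cs,key=cv2.contourArea)
            mo=cv2.moments(c); ce=(mo['m10']/mo['m00'],mo['m01']/mo['m00'])
            print(cam,n,round(r['p'],2),np.round(ce,1),m.sum(),np.round(ray(cam,ce,z),4))
    # beech disc: ellipse fit around colour
    ctr=proj(cam,[.578,.044,.046])
    yy,xx=np.mgrid[:480,:640]
    hub=(np.hypot(xx-ctr[0],yy-ctr[1])<10)&(hsv[...,0]>18)&(hsv[...,0]<35)&(hsv[...,1]>150)
    if hub.sum(): print(cam,'hub',hub.sum(),np.round(ray(cam,(xx[hub].mean(),yy[hub].mean()),.05),4))
    return im
E
python3 - <<'E'
from h import *
for cam in('top','scene'):
    im=capaxis(cam)
    for n,z in (('spoke_tip',.036),('vise',0),('stand',0),('lens_cap',.046)):
        print(n,[(round(m['p'],2),np.round(ray(cam,m['point'],z)[:2],3).tolist()) for m in mark_of(cam,n)[:4]])
    if cam=='top': t=im
    else: s=im
a=cv2.resize(t[150:370,90:390],(600,440),interpolation=cv2.INTER_CUBIC)
cv2.imwrite('pics/crop.png',a[:,:,::-1])
print({k:np.round(v,3).tolist() for k,v in readout.state().items() if k in('time','eef_pos','ee_rot','opening')})
E
```

```text
top lens_cap 0.96 [257.  227.9] 587 [0.6061 0.0871 0.056 ]
top turntable 0.65 [279.8 246.3] 9134 [0.5687 0.0413 0.05  ]
top vise 0.81 [134.5 282.1] 3439 [0.5054 0.3528 0.    ]
top hub 84 [0.5733 0.0425 0.05  ]
spoke_tip [(0.8, [0.627, 0.223])]
vise [(0.84, [0.496, 0.329])]
stand [(0.62, [0.574, 0.039]), (0.56, [0.498, 0.325])]
lens_cap [(0.65, [0.607, 0.094])]
scene turntable 0.66 [317.8 267.7] 9255 [0.5813 0.0551 0.05  ]
scene vise 0.62 [438.3 371.2] 4674 [0.4767 0.3243 0.    ]
scene hub 100 [0.5736 0.0437 0.05  ]
spoke_tip [(0.86, [0.624, 0.219])]
vise [(0.83, [0.5, 0.324])]
stand [(0.93, [0.578, 0.044])]
lens_cap [(0.85, [0.603, 0.089])]
{'time': 2.0, 'eef_pos': [0.161, -0.526, 0.231], 'ee_rot': [-3.107, -0.466, -0.0], 'opening': 0.085}
```

View pics/crop.png

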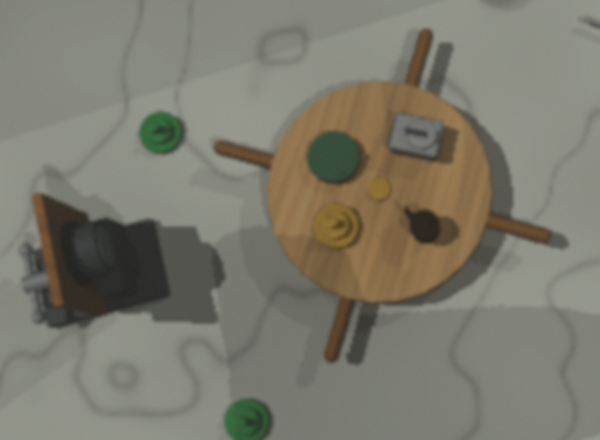

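The crop shows the cap at (334,157), flat and dark green. The two bright-green stepped things at (161,132) and (248,420) are the look-alikes on the counter.

- **Geometry:** the axis is at about (0.5735, 0.043), the cap at 56° and the vise at 105°. The disc needs about +49° counter-clockwise.
- **Plan:** push the spoke at 254°, away from the robot, with the fingers shut.

Call:
play_rows --commands '[[[2.05,2.7,0],[0,0,0]],[[2.05,2.7,0],[0,0,0]],[[2.05,2.7,0],[0,0,0]],[[2.05,2.7,0],[0,0,0]],[[2.05,2.7,0],[0,0,0]],[[2.05,2.7,0],[0,0,0]],[[2.05,2.7,0],[0,0,0]],[[2.05,2.7,0],[0,0,0]]]' --grip 0

```text
time: 2.8
eef_pos: [0.326, -0.3086, 0.2315]
ee_rot: [3.106, 0.466, 0.0]
ft_force: [0.5, 0.3, 0.1]
opening: 0.0001
```

Call:
play_rows --commands '[[[2.05,2.7,0],[0,0,0]],[[2.05,2.7,0],[0,0,0]],[[2.05,2.7,0],[0,0,0]],[[2.05,2.7,0],[0,0,0]],[[2.05,2.7,0],[0,0,0]],[[2.05,2.7,0],[0,0,0]],[[2.05,2.7,0],[0,0,0]],[[0,0,0],[0,0,0]]]'

```text
time: 3.6
eef_pos: [0.4705, -0.1182, 0.2312]
ee_rot: [-3.105, -0.472, -0.001]
ft_force: [-0.6, -0.1, -0.3]
opening: 0.0001
```

Call:
play_rows --commands '[[[2.0,2.3,0],[0,0,0]],[[0,0,-3.5],[0,0,0]],[[0,0,-3.5],[0,0,0]],[[0,0,-3.5],[0,0,0]],[[0,0,-3.5],[0,0,0]],[[0,0,-3.5],[0,0,0]],[[0,0,-3.0],[0,0,0]],[[0,0,0],[0,0,0]]]'

```text
time: 4.4
eef_pos: [0.4864, -0.0974, 0.0233]
ee_rot: [-3.104, -0.465, 0.009]
ft_force: [0.5, 0.5, 1.0]
opening: 0.0002
```

Run:
```python
from h import *
print(readout.state()['eef_pos'],readout.state()['ft_force'])
im=get_image('scene');cv2.imwrite('pics/s2.png',cv2.resize(im[150:390,180:480],(750,600))[:,:,::-1])
a0=np.radians(253.7);A=np.array([.5735,.043])
p=np.array(readout.state()['eef_pos'][:2])
for d in [-8,0,6,12,18,24,30,36,42,49]:
    a=a0+np.radians(d);u=np.array([np.cos(a),np.sin(a)]);t=np.array([-u[1],u[0]])
    q=A+.152*u-.019*t; print(d,np.round(q,4),np.round((q-p)*100,2)); p=q
```

```text
[ 0.48641251 -0.09742807  0.02328859] [0.45417644 0.45366463 0.96432193]
-8 [ 0.4936 -0.0877] [0.6  1.01]
0 [ 0.5126 -0.0976] [ 1.9  -0.98]
6 [ 0.5276 -0.1032] [ 1.5  -0.56]
12 [ 0.5432 -0.1071] [ 1.55 -0.4 ]
18 [ 0.559  -0.1095] [ 1.59 -0.23]
24 [ 0.575  -0.1102] [ 1.6  -0.07]
30 [ 0.591  -0.1092] [1.6 0.1]
36 [ 0.6069 -0.1065] [1.58 0.27]
42 [ 0.6223 -0.1022] [1.54 0.43]
49 [ 0.6396 -0.0952] [1.73 0.7 ]
```

View pics/s2.png

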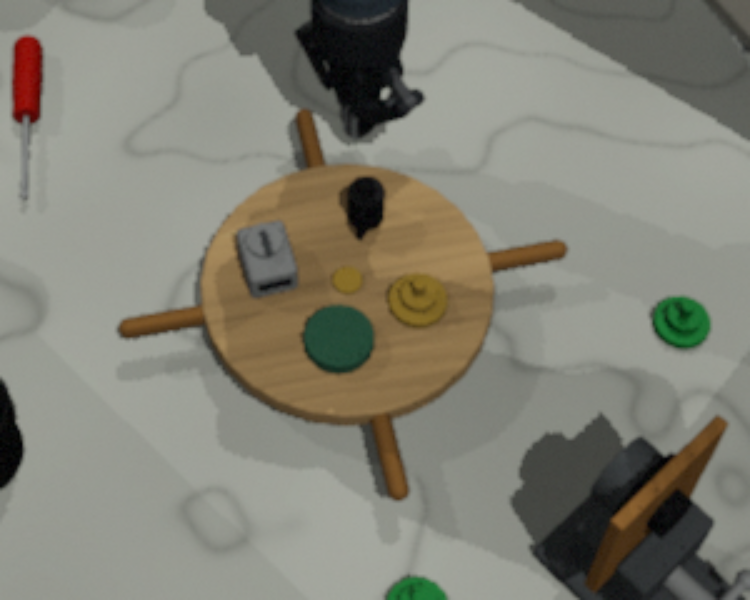

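The fingers (crop ~(365,125)) are in open space on the robot's side of the spoke (crop ~(310,140)), about 2 cm short of it. I'll push slowly along the arc.

Call:
play_rows --commands '[[[0.7,0.0,0],[0,0,0]],[[0.7,0,0],[0,0,0]],[[0.6,0,0],[0,0,0]],[[0.6,0,0],[0,0,0]],[[0.7,-0.3,0],[0,0,0]],[[0.8,-0.3,0],[0,0,0]],[[0.8,-0.2,0],[0,0,0]],[[0.8,-0.2,0],[0,0,0]]]'

```text
time: 5.25
eef_pos: [0.5465, -0.108, 0.0261]
ee_rot: [-3.107, -0.466, 0.0]
ft_force: [-1.0, 0.3, -0.8]
opening: -0.0001
```

Call:
play_rows --commands '[[[0.8,-0.1,0],[0,0,0]],[[0.8,-0.1,0],[0,0,0]],[[0.8,0,0],[0,0,0]],[[0.8,0,0],[0,0,0]],[[0.7,0,0],[0,0,0]],[[0.5,0,0],[0,0,0]],[[0.3,0,0],[0,0,0]],[[0,0,0],[0,0,0]]]'

```text
time: 6.05
eef_pos: [0.5934, -0.1099, 0.0263]
ee_rot: [3.107, 0.466, 0.001]
ft_force: [0.3, -0.5, 0.2]
opening: -0.0
```

Run:
```python
from h import *
print(readout.state()['eef_pos'],readout.state()['ft_force'])
for cam in('top','scene'):
    im=capaxis(cam)
    for n,z in (('lens_cap',.046),('spoke_tip',.036)):
        print(n,[(round(m['p'],2),np.round(ray(cam,m['point'],z)[:2],3).tolist()) for m in mark_of(cam,n)[:3]])
cv2.imwrite('pics/s3.png',cv2.resize(im[150:390,180:480],(750,600))[:,:,::-1])
```

```text
[ 0.59341057 -0.10986435  0.02630241] [ 0.2945015  -0.47422027  0.23714623]
top lens_cap 0.95 [251.7 242.1] 546 [0.577  0.0975 0.056 ]
top turntable 0.82 [252.4 235.6] 4257 [0.5916 0.097  0.05  ]
top vise 0.69 [134.8 281.9] 3352 [0.5058 0.3522 0.    ]
top hub 9 [0.5771 0.0495 0.05  ]
lens_cap [(0.82, [0.58, 0.104])]
spoke_tip [(0.66, [0.535, 0.219]), (0.62, [0.575, 0.105])]
scene lens_cap 0.84 [330.2 282.5] 645 [0.5776 0.0976 0.056 ]
scene turntable 0.76 [317.9 267.5] 8723 [0.5809 0.0549 0.05  ]
scene turntable 0.16 [308.6 231.6] 325 [ 0.5578 -0.0274  0.05  ]
scene vise 0.66 [438.4 371.2] 4588 [0.4766 0.3244 0.    ]
scene hub 100 [0.5737 0.0439 0.05  ]
lens_cap [(0.86, [0.574, 0.1])]
spoke_tip [(0.77, [0.526, 0.217])]
```

View pics/s3.png

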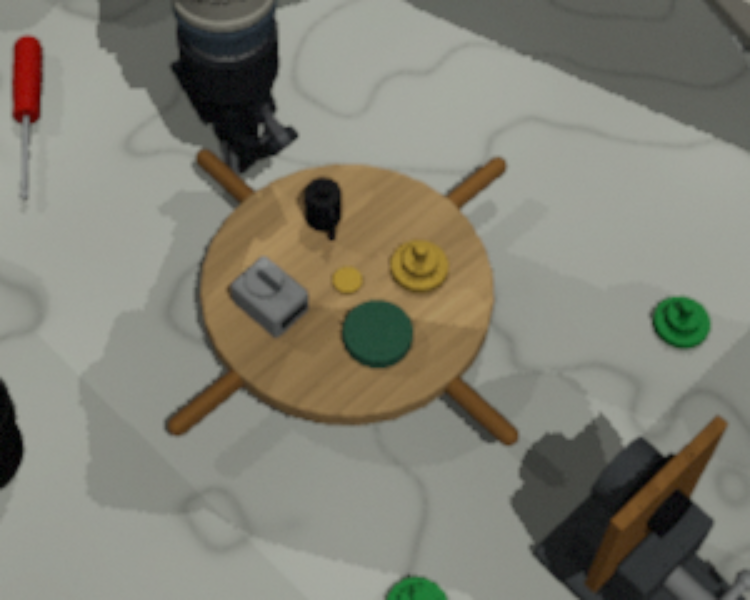

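The disc has turned about 30° (cap now at 86°), everything stands as before, and the finger is still behind the spoke at crop ~(240,165). About 18° remains.

Call:
play_rows --commands '[[[0.5,0.05,0],[0,0,0]],[[0.8,0.15,0],[0,0,0]],[[0.8,0.2,0],[0,0,0]],[[0.8,0.25,0],[0,0,0]],[[0.7,0.25,0],[0,0,0]],[[0.5,0.2,0],[0,0,0]],[[0.3,0.1,0],[0,0,0]],[[0,0,0],[0,0,0]]]'

```text
time: 7.45
eef_pos: [0.6374, -0.0976, 0.0262]
ee_rot: [3.107, 0.467, 0.001]
ft_force: [0.7, 0.9, 0.1]
opening: 0.0001
```

Call:
play_rows --commands '[[[-1.0,-0.5,0],[0,0,0]],[[-1.5,-1.0,0],[0,0,0]],[[-1.5,-1.0,0],[0,0,0]],[[0,0,3.5],[0,0,0]],[[0,0,3.5],[0,0,0]],[[0,-2,3.5],[0,0,0]],[[0,-3,3.5],[0,0,0]],[[0,-3,3.5],[0,0,0]]]'

```text
time: 8.25
eef_pos: [0.5959, -0.2036, 0.2032]
ee_rot: [3.106, 0.467, 0.001]
ft_force: [0.6, -0.1, 0.2]
opening: 0.0003
```

Call:
play_rows --commands '[[[0,-4,0],[0,0,0]],[[0,-4,0],[0,0,0]],[[0,-4,0],[0,0,0]],[[0,-3,0],[0,0,0]],[[0,0,0],[0,0,0]]]'

```text
time: 8.75
eef_pos: [0.5953, -0.357, 0.2003]
ee_rot: [3.107, 0.459, -0.001]
ft_force: [-0.1, 0.7, 0.2]
opening: -0.0001
```

Run:
```python
from h import *
print(readout.state()['eef_pos'],readout.state()['ft_force'])
A=np.array([.5735,.043]);V=np.array([.498,.326])
e1=ray('scene',(468.8,319.6),.175);e2=ray('scene',(426,358.8),.175);e=(e2-e1)[:2]
print('board edge',e1,e2,np.linalg.norm(e),'normal deg',np.degrees(np.arctan2(e[0],-e[1]))%360,'axis deg',np.degrees(np.arctan2(*(V-A)[::-1])))
n=(V-A)/np.linalg.norm(V-A)
def rep(c): d=np.array(c)-A; print('   cap along',round(d@n,4),'across',round(n[0]*d[1]-n[1]*d[0],4))
for cam in('top','scene'):
    im=capaxis(cam)
    for n_,z in (('lens_cap',.046),('loader',.046),('cassette',.046),('mount',.046),('tank',0),('loupe',0),('film_tin',0),('screwdriver',0)):
        ms=[np.round(ray(cam,m['point'],z)[:2],3).tolist() for m in mark_of(cam,n_)[:1]]
        print(n_,ms)
        if n_=='lens_cap' and ms: rep(ms[0])
cv2.imwrite('pics/s4.png',cv2.resize(im[150:390,180:480],(750,600))[:,:,::-1])
```

```text
[ 0.59528614 -0.35701704  0.20032141] [-0.14269685  0.67984684  0.15311993]
board edge [0.45058737 0.3158417  0.175     ] [0.54775083 0.3380157  0.175     ] 0.09966155049052045 normal deg 102.85550619280718 axis deg 104.93771757172478
top lens_cap 0.88 [252.2 250.3] 598 [0.5602 0.0962 0.056 ]
top turntable 0.64 [278.5 242.8] 8502 [0.576  0.0439 0.05  ]
top vise 0.9 [134.7 281.6] 3476 [0.5064 0.3523 0.    ]
top hub 83 [0.5736 0.0428 0.05  ]
lens_cap [[0.561, 0.1]]
   cap along 0.0583 across -0.0026
loader [[0.633, 0.053]]
cassette [[0.587, -0.021]]
mount [[0.514, 0.041]]
tank [[0.73, -0.252]]
loupe []
film_tin []
screwdriver [[0.731, -0.251]]
scene lens_cap 0.92 [337.4 278.4] 617 [0.5613 0.0962 0.056 ]
scene turntable 0.83 [318.  267.3] 9094 [0.5805 0.0546 0.05  ]
scene vise 0.65 [189.8 183.2] 436 [ 0.7159 -0.2974  0.    ]
scene vise 0.57 [438.5 371. ] 4702 [0.4763 0.3242 0.    ]
scene hub 99 [0.5737 0.0436 0.05  ]
lens_cap [[0.557, 0.104]]
   cap along 0.0632 across 0.0002
loader [[0.646, 0.053]]
cassette [[0.58, -0.023]]
mount [[0.658, 0.29]]
tank [[0.663, -0.439]]
loupe [[0.431, -0.369]]
film_tin [[0.567, -0.413]]
screwdriver [[0.733, -0.259]]
```

View pics/s4.png

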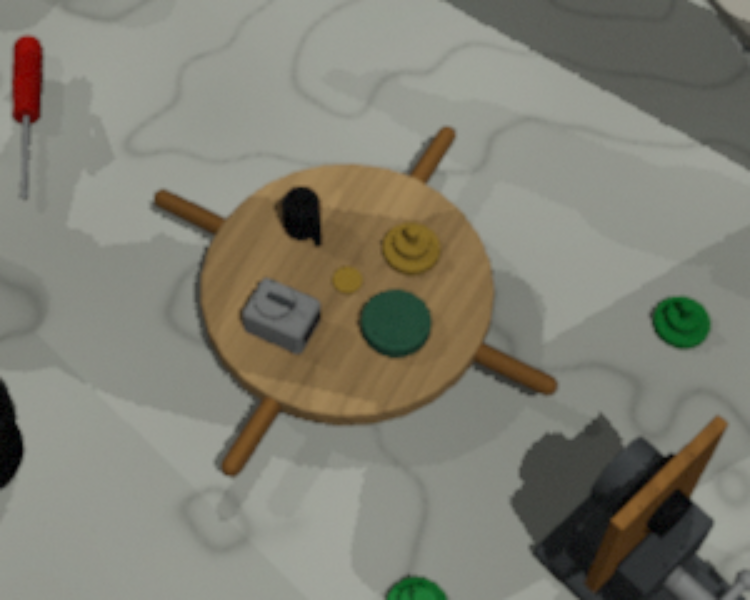

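The cap at crop (395,322) sits on the line from the hub (347,279) to the lens. It measures within 3 mm of the lens axis, everything on the disc stands, and the arm is clear. I'm handing it in.

```bash
python3 -c "
from cell import env; print(env.finish_job())"
```

```text
the job is handed in; nothing more can be done
None
```

I turned the lazy Susan about 48° counter-clockwise with the shut fingers against one spoke, in two slow pushes. Then I backed off, raised the arm clear and handed the job in at about 9 s of robot time; no verdict is reported.

**Cap position:** in the last checks both cameras put the cap's centre 0 to 3 mm off the lens axis (limit 15 mm). It is about 60 mm from the turning axis, on the vise side.

**On the disc:** the loader, cassette and mount still stood upright in the last picture.

**On the counter:** nothing measurably moved. The scene camera found the tank, loupe, film tin and screwdriver within about 8 mm of their first positions.

**Checks that disagreed or failed:**
- The lens direction came out at 102.9° from the board edge and 104.9° from the vise position, which is about 2 mm at the cap.
- In the last top picture the loupe and film tin were not found, and the screwdriver was reported as the tank.
- In the last scene picture one of the green look-alikes was reported as the mount.

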